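# Centre a top-heavy steel spindle on a weighing pan and weigh it

## Task

The spool-shaped steel spindle stands near the edge of the scale's small round pan: nudge it to the middle of the pan with light taps or pushes of the fingertips, so that it stands upright with an even margin all round, and never grip, lift or topple it or shove it hard. Then, with the spindle left standing free, press the button on the scale right down and let it come up again. Leave everything else on the bench where it is.

Things in the scene. Friction and masses are not known exactly. Their poses are not given: they have to be found in the camera images.
- spindle: Steel spool, 0.25 kg, 55 mm tall, on the pan. From below: contact boss dia 24 mm, 1.5 mm high; foot flange dia 40 (1.5 to 11 mm up); stem dia 14; head dia 28 (34 to 55 mm up). On its small boss it rocks, and tips if pushed at the head; pushed at the flange (tips 3 to 6 mm over the pan) it slides at 1 to 3 N and stops when the push stops. Origin: centre of its underside; z: its axis, up
- pan_top (a point): Centre of the top face of the scale's flat, rigid, round black pan, 84 mm in diameter, 8 mm thick, no rim or lip; the face is 68 mm above the table. The spindle's axis starts 15 to 26 mm from this point in any direction, so its flange may overhang the edge slightly.
- scale: Bench scale fixed to the table: white box 220 x 180 mm, top 50 mm above the table. Origin: on the table, straight below the pan's centre. Its x points away from the control panel; the box spans x -145 to +75, y -90 to +90 mm. The panel faces roughly to the robot: small dark display at (-108, -30), button at (-105, +50) mm.
- weigh_top (a point): Centre of the top of the scale's only push button, a black cap 24 mm in diameter in a grey collar about 40 mm wide; its top stands 68 mm above the table and goes straight down.
- weigh (a joint): How far the button is pressed: 0 = up, 0.005 m = fully down, which takes about 4 N; a spring brings it back.
- tote: Bystander: open red plastic box 200 x 150 x 75 mm on the table, to the left (+y). Origin: centre of its underside.
- spare: Bystander: a second spindle of the same shape, standing on the table to the left (+y). Leave it. Origin: centre of its underside.
- jar: Bystander: white jar 60 mm in diameter, 75 mm tall, on the table to the right (-y). Origin: centre of its underside.
- driver: Bystander: black-handled screwdriver 170 mm long, lying on the table to the right (-y). Origin: underside, near its middle.
Things that resemble listed ones, but are neither listed nor needed, are in the scene too. What is shaped like the spindle but purple is not meant.

How it is judged:
On the way, in this order (a step that is already met when the one before it is completed fails the run):
1. the spindle stands upright and untouched in the middle of the pan (horizontal distance between spindle and pan_top below 0.006 m and angle between spindle's own z axis and vertical below 0.06 rad and z of spindle in the frame of pan_top between -0.003 and 0.004 m and linear speed of spindle below 0.01 m/s and contact force between the fingers and spindle below 0.05 N), for 0.3 s.
2. the button is pressed right down with the spindle centred (value of joint weigh above 0.004 m and horizontal distance between spindle and pan_top below 0.006 m), for 0.05 s.
At the end, for the whole second after the job is handed in: The spindle stands upright (within 0.06 rad) and at rest on the pan, its axis within 6 mm of the pan's centre, and the button, pressed at least 4 of its 5 mm after the centring, is up again (horizontal distance between spindle and pan_top below 0.006 m and angle between spindle's own z axis and vertical below 0.06 rad and z of spindle in the frame of pan_top between -0.003 and 0.004 m and linear speed of spindle below 0.01 m/s and value of joint weigh below 0.001 m); the robot touches nothing.
It fails at once if the spindle is toppled (tilted by more than 0.35 rad) (angle between spindle's own z axis and vertical above 0.35 rad).
It fails at once if the spindle is lifted off the pan (z of spindle in the frame of pan_top above 0.009 m).
It fails at once if the spindle falls off the pan (z of spindle in the frame of pan_top below -0.012 m).
It fails at once if the spindle is shoved or squeezed hard (more than 15 N) (contact force between the fingers and spindle above 15 N).
It fails at once if the tote, spare spindle, jar or screwdriver is moved by more than 20 mm (distance of any of tote, spare, jar, driver from where it was at the start of the episode above 0.02 m).
It also fails if it takes over 45 s, if anything falls off the work surface, if the arm or the gripper's body presses on something with over 40 N, if the wrist force passes 120 N, or if a joint passes its speed limit or range.

## Robot

A 6-joint arm with a two-finger parallel gripper is mounted at the origin on the work surface. World frame = base frame: x ahead of the robot, y to its left, z up, the work surface at z = 0. Lengths are in m, angles in rad, forces in N, time in s.
With the tool pointing down it reaches from about 0.3 to 0.775 m from the base axis. Payload 14.6 kg.
Tool frame: the origin (TCP) lies on the centre line of the jaws, within the pads' length; the fingertips stand 17 mm ahead of it and the grasp point (between the pads) lies 2 mm behind it; z points along the fingers, x is the direction in which the jaws open and shut, and the axes are right-handed (so a half turn about z gives the same grasp; the last joint's range is limited). The gripper opens to 94 mm and grips with 3 to 60 N. Pads are 16 mm wide; open, the fingers measure 119 mm over their backs; the gripper's body (75 mm by 177 mm) begins 78 mm behind the grasp point.
Start: joints at [-1.29, 0.3, 1.521, -0, 1.321, -0.067], TCP at [0.187, -0.517, 0.222] pointing down, gripper open.
Joint ranges: [-3.03, 3.03], [-0.79, 2.21], [0.23, 2.52], [-1.04, 4.18], [0, 3.07], [-2.55, 2.55]. Speed limits (rad/s): [2.22, 2.22, 2.57, 3.14, 3.14, 3.14].

## Interface

Orientations are given as [roll, pitch, yaw] about the fixed x, y, z axes, in that order (R = Rz(yaw) Ry(pitch) Rx(roll)).
In Python, from station import ctrl gives the robot as it stands. The module is installed in compiled form; this text tells all that it offers.
- The arm moves only by the tool drive_tool, never from a script. Its argument "increments" is a list of rows, each a list of 3 entries, a list of its own where there are three numbers: the turn, a rotation vector about the tool's x, y, z in degrees, then the shift along the tool's x, y, z in mm, then the opening, from 0 (shut) to 1 (fully open). In form: [[[ax, ay, az], [dx, dy, dz], hand], ...]. A call has 1 to 20 rows; each row shifts and turns the commanded pose from where the row before left it, along the tool's axes as they then stand; what a row does not reach is not made up. A row lasts 1/8 s, in which the tool goes at most 62.5 mm and 10.7 degrees, less where a joint would pass 70% of its speed; a pose out of reach is approached as far as the arm can. A call with a gripper value outside its range is refused whole. The fingers move at their own pace and stop on an object; "squeeze" is the grip in N (left out, the last holds). Time passes only in rows, so rows that do not move let the fingers close. It gives the time, the measured TCP pose, the force and the opening at its end, in the units of the state.
- ctrl.get_obs(): the state, without advancing time (a new reading comes with each control period).
- ctrl.camera(name): name is "side" or "top"; returns the picture (400x640x3 uint8, red, green, blue); there is no depth.
- ctrl.calibration(name): a dict with "fx", "fy", "cx", "cy" (pixels), "rvec" (rotation vector, rad) and "tvec" (3), from world to camera coordinates, as OpenCV has them. Camera axes: x right, y down, z forward; pixel columns grow to the right and rows downward; lengths in m; the calibration is good to about 2 mm. A picture is of the moment at which its call begins. calibration takes no time and is no camera call.
- ctrl.hand_in(): hands the job in, once; it reports no verdict.
The state is a dict: "time_s": time; "qpos": joint angles; "joint_vel": joint speeds; "tau": joint torques, N m; "ee_pos": TCP position; "eef_rot": TCP orientation; "force": force on the tool from outside, world axes, zero at the start; "moment": the same for the moment, N m; "grip_width": finger opening in m.
Only numpy, scipy, OpenCV 4.12 (cv2) and the standard library are available. Lean on these libraries where they do the work, as an engineer would, in place of code of your own. Each camera call takes 0.05 s, during which the arm holds its last target.

## Working session

There is one attempt and no reset: what is moved stays moved. The work goes in short steps, Python scripts to look and compute and a tool call to move; the robot and the scene stay as the last step left them, time stands still between calls to the robot, and variables do not carry over. Pictures are saved under pics/ and viewed, and the job is handed in when it is done.

Besides the shell and the picture viewer there is one more tool, called after "Emit:" by a JSON object that holds its "method" and its "body", one argument or row to a line. drive_tool: Moves the arm, as the interface text tells. Its arguments: {"type":"object","properties":{"increments":{"type":"array"},"squeeze":{"type":"number"}},"required":["increments"]}

```bash
mkdir -p pics; python3 - <<'E'
from station import ctrl
import cv2
o=ctrl.get_obs()
for k,v in o.items(): print(k,v)
for n in("side","top"):
    im=ctrl.camera(n); cv2.imwrite(f"pics/{n}0.png",im[:,:,::-1]); print(n,ctrl.calibration(n))
E
```

```text
time_s 0.0
qpos [-1.28959595e+00  3.00469902e-01  1.52161357e+00  3.00551877e-06
  1.32070323e+00 -6.66145736e-02]
joint_vel [-0.00059078 -0.00140878  0.00141282  0.00046693 -0.00177122  0.00022293]
tau [-2.28981611e-03 -5.31809413e+01 -3.52736485e+01  7.07020448e-02
  2.44333141e-02 -1.24155740e-04]
ee_pos [ 0.18738324 -0.5168215   0.22187323]
eef_rot [-3.14151027e+00  1.19120873e-03 -1.22298208e+00]
force [-0.21357225 -0.03045233 -0.17684331]
moment [0.00493191 0.02587407 0.00974855]
grip_width 0.09404617435155106
side {'fx': 377.17795762519097, 'fy': 377.17795762519097, 'cx': 322.6020139815354, 'cy': 200.62716854620692, 'rvec': array([ 0.7247621 , -2.49386466,  1.22026325]), 'tvec': array([0.48013041, 0.26042254, 0.8597151 ])}
top {'fx': 449.89920632447337, 'fy': 449.89920632447337, 'cx': 314.9915327882642, 'cy': 192.82731647185122, 'rvec': array([ 2.16211527, -2.16047351,  0.15300515]), 'tvec': array([-0.02255162,  0.60617173,  1.50024287])}
```

View pics/side0.png

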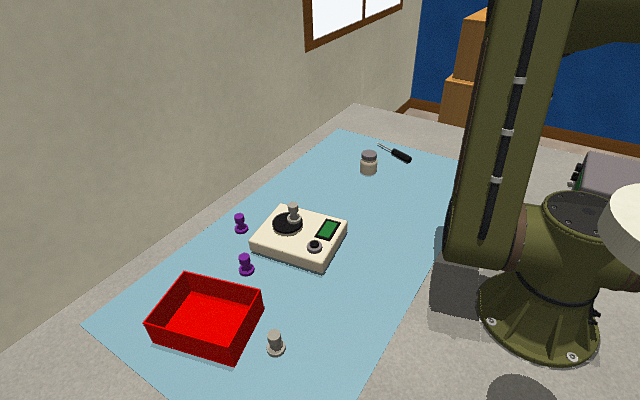

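View pics/top0.png

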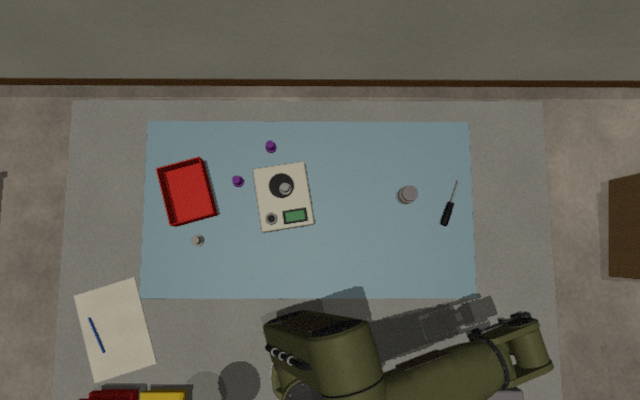

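```bash
cat > h.py <<'E'
import cv2, numpy as np
from station import ctrl
def cal(n):
    c=ctrl.calibration(n); K=np.array([[c['fx'],0,c['cx']],[0,c['fy'],c['cy']],[0,0,1.]])
    return K,np.array(c['rvec']),np.array(c['tvec'])
def proj(n,P):
    K,r,t=cal(n); return cv2.projectPoints(np.atleast_2d(P).astype(float),r,t,K,None)[0][:,0]
def unproj(n,uv,z):
    K,r,t=cal(n); R=cv2.Rodrigues(r)[0]; C=-R.T@t
    uv=np.atleast_2d(uv); d=(R.T@np.linalg.inv(K)@np.c_[uv,np.ones(len(uv))].T).T
    return C+d*((z-C[2])/d[:,2])[:,None]
def crop(im,x0,y0,w,h,s,fn):
    cv2.imwrite(fn,cv2.resize(im[y0:y0+h,x0:x0+w,::-1],None,fx=s,fy=s,interpolation=cv2.INTER_CUBIC))
E
python3 - <<'E'
import cv2
from h import *
s=cv2.imread('pics/side0.png')[:,:,::-1]; t=cv2.imread('pics/top0.png')[:,:,::-1]
crop(s,240,190,115,90,6,'pics/side0c.png'); crop(t,240,150,90,90,6,'pics/top0c.png')
print(unproj('top',[[281.5,185.5]],.068),unproj('side',[[287.5,223]],.068))
print(unproj('top',[[271.5,218]],.068),unproj('side',[[315,245]],.068))
print(unproj('top',[[286,188]],.123))
for n in('side','top'):
    K,r,tt=cal(n); print(-cv2.Rodrigues(r)[0].T@tt)
E
```

```text
[[0.6271002  0.09083937 0.068     ]] [[0.62123042 0.09873752 0.068     ]]
[[0.5177501 0.1230623 0.068    ]] [[0.50945314 0.13024468 0.068     ]]
[[0.61096231 0.07281411 0.123     ]]
[0.10264892 0.69189311 0.74040683]
[ 0.40945116 -0.00185631  1.56557584]
```

View pics/side0c.png

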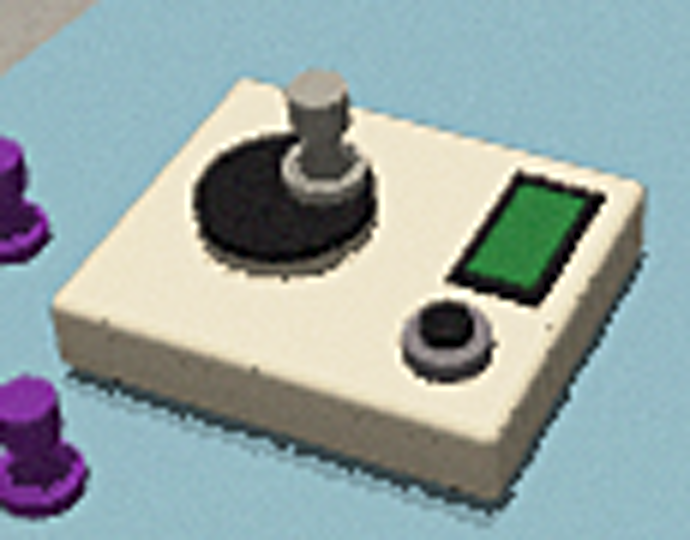

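View pics/top0c.png

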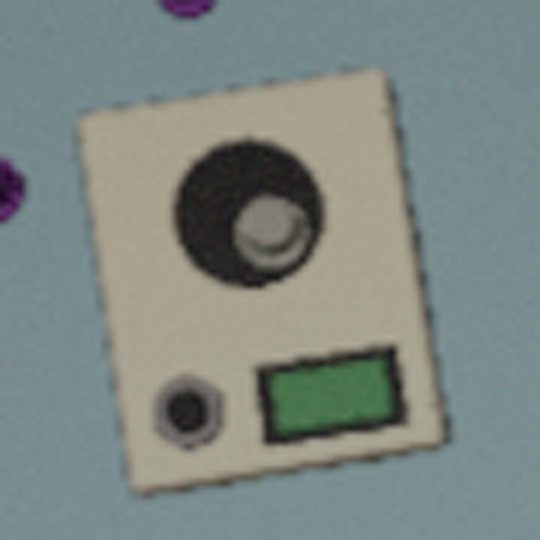

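```bash
cat > fit.py <<'E'
import sys
from h import *
from scipy.optimize import minimize
S=8
def circ(x,y,r,z,n=48):
    a=np.linspace(0,2*np.pi,n,endpoint=False); return np.c_[x+r*np.cos(a),y+r*np.sin(a),np.full(n,z)]
def layers(n,p):
    X,Y,w,sx,sy=p; c,s=np.cos(w),np.sin(w)
    W=lambda q:np.c_[X+c*q[:,0]-s*q[:,1],Y+s*q[:,0]+c*q[:,1],q[:,2]]
    bx=np.array([[-.145,-.09],[.075,-.09],[.075,.09],[-.145,.09]])
    top=np.c_[bx,np.full(4,.05)]; bot=np.c_[bx,np.zeros(4)]
    L=[W(np.r_[top,bot]),W(top),
       W(np.r_[circ(0,0,.042,.06),circ(0,0,.042,.068)]),W(circ(0,0,.042,.068)),
       W(circ(-.105,.05,.02,.054)),W(np.r_[circ(-.105,.05,.012,.06),circ(-.105,.05,.012,.068)]),
       W(np.c_[np.array([[-.108+i*.02,-.03+j*.033] for i,j in((-1,-1),(1,-1),(1,1),(-1,1))]),np.full(4,.05)])]
    q=np.array([[sx,sy]]); 
    cy=lambda r,a,b:np.r_[circ(X+sx,Y+sy,r,a),circ(X+sx,Y+sy,r,b)]
    z=.068
    L+=[cy(.02,z+.0015,z+.011),circ(X+sx,Y+sy,.02,z+.011),cy(.007,z+.011,z+.034),cy(.014,z+.034,z+.055),circ(X+sx,Y+sy,.014,z+.055)]
    return [cv2.convexHull(proj(n,l).astype(np.float32))[:,0] for l in L]
def lab(n,p,roi):
    x0,y0,w,h=roi; m=np.zeros((h*S,w*S),np.uint8)
    for i,l in enumerate(layers(n,p)):
        # continuous pixel coordinate: pixel centre at integer
        q=((l-[x0,y0]+.5)*S-.5)
        cv2.fillPoly(m,[np.round(q*16).astype(np.int32)],i+1,shift=4)
    return m
def basis(m):
    K=13; return np.stack([cv2.resize((m==k).astype(np.float32),None,fx=1/S,fy=1/S,interpolation=cv2.INTER_AREA).ravel() for k in range(K)],1)
def cost(p,n,im,roi,ret=False,mask=None):
    x0,y0,w,h=roi; B=basis(lab(n,p,roi)); I=im[y0:y0+h,x0:x0+w].reshape(-1,3).astype(float)
    wt=np.ones(len(I)) if mask is None else mask.ravel().astype(float)
    c=np.linalg.lstsq((B*wt[:,None]).T@B+1e-3*np.eye(13),(B*wt[:,None]).T@I,rcond=None)[0]
    R=np.minimum(np.abs(I-B@c),60)
    if ret: return (B@c).reshape(h,w,3)
    return (R**2*wt[:,None]).sum()/wt.sum()
ROI={'side':(240,195,115,85),'top':(248,158,72,78)}
def fit(n,im,p0,mask=None,free=(0,1,2,3,4)):
    p0=np.array(p0,float); sc=np.array([.004,.004,.02,.004,.004])
    free=list(free)
    def f(q):
        p=p0.copy(); p[free]+=np.array(q)*sc[free]; return cost(p,n,im,ROI[n],mask=mask)
    q=np.zeros(len(free))
    for _ in range(3):
        sim=np.vstack([q]+[q+e for e in np.eye(len(free))])
        r=minimize(f,q,method='Nelder-Mead',options=dict(initial_simplex=sim,xatol=.01,fatol=.01,maxiter=300)); q=r.x
    p=p0.copy(); p[free]+=q*sc[free]; return p,r.fun
E
time python3 - <<'E'
from fit import *
for n,p0 in(('side',(.621,.098,-.1,-.015,-.015)),('top',(.627,.091,-.1,-.015,-.015))):
    im=cv2.imread(f'pics/{n}0.png')[:,:,::-1]
    best=min((fit(n,im,(*p0[:2],yw,*p0[3:])) for yw in(.15,-.15)),key=lambda a:a[1])
    p,c=best; print(n,p.round(4),c, np.hypot(p[3],p[4]))
    M=cost(p,n,im,ROI[n],True); x0,y0,w,h=ROI[n]
    o=np.hstack([im[y0:y0+h,x0:x0+w],M.clip(0,255).astype(np.uint8)])
    cv2.imwrite(f'pics/fit_{n}0.png',cv2.resize(o[:,:,::-1],None,fx=3.4,fy=3.4,interpolation=0))
E
```

```text
Traceback (most recent call last):
  File "fit.py", line 46, in fit
    r=minimize(f,q,method='Nelder-Mead',options=dict(initial_simplex=sim,xatol=.01,fatol=.01,maxiter=300)); q=r.x
  File "fit.py", line 42, in f
    p=p0.copy(); p[free]+=np.array(q)*sc[free]; return cost(p,n,im,ROI[n],mask=mask)
                                                       ~~~~^^^^^^^^^^^^^^^^^^^^^^^^^
  File "fit.py", line 31, in cost
    x0,y0,w,h=roi; B=basis(lab(n,p,roi)); I=im[y0:y0+h,x0:x0+w].reshape(-1,3).astype(float)
                           ~~~^^^^^^^^^
  File "fit.py", line 23, in lab
    for i,l in enumerate(layers(n,p)):
                         ~~~~~~^^^^^
  File "fit.py", line 20, in layers
    return [cv2.convexHull(proj(n,l).astype(np.float32))[:,0] for l in L]
                           ~~~~^^^^^
  File "h.py", line 7, in proj
    K,r,t=cal(n); return cv2.projectPoints(np.atleast_2d(P).astype(float),r,t,K,None)[0][:,0]
          ~~~^^^
  File "h.py", line 4, in cal
    c=ctrl.calibration(n); K=np.array([[c['fx'],0,c['cx']],[0,c['fy'],c['cy']],[0,0,1.]])
ValueError: time passes only in moves, steps and waits

real	0m10.930s
user	0m8.037s
sys	0m0.496s
```

```bash
sed -i 's/^def cal/import functools\n@functools.lru_cache\ndef cal/' h.py; cat > run0.py <<'E'
from fit import *
for n,p0 in(('side',(.621,.098,-.1,-.015,-.015)),('top',(.627,.091,-.1,-.015,-.015))):
    im=cv2.imread(f'pics/{n}0.png')[:,:,::-1]
    best=min((fit(n,im,(*p0[:2],yw,*p0[3:])) for yw in(.15,-.15)),key=lambda a:a[1])
    p,c=best; print(n,p.round(4),c, np.hypot(p[3],p[4]))
    M=cost(p,n,im,ROI[n],True); x0,y0,w,h=ROI[n]
    o=np.hstack([im[y0:y0+h,x0:x0+w],M.clip(0,255).astype(np.uint8)])
    cv2.imwrite(f'pics/fit_{n}0.png',cv2.resize(o[:,:,::-1],None,fx=3.4,fy=3.4,interpolation=0))
E
time python3 run0.py
```

```text
side [ 0.6269  0.0946  0.1642 -0.0132 -0.015 ] 1384.9929855906814 0.019968994853953023
top [ 0.6297  0.0933  0.1624 -0.0138 -0.0142] 506.6353628513481 0.01984775975947184
real	0m34.890s
user	0m32.708s
sys	0m0.174s
```

```bash
python3 - <<'E'
import cv2,numpy as np
a=cv2.imread('pics/fit_side0.png');b=cv2.imread('pics/fit_top0.png');w=max(a.shape[1],b.shape[1])
P=lambda i:np.pad(i,((0,0),(0,w-i.shape[1]),(0,0)))
cv2.imwrite('pics/fit0.png',np.vstack([P(a),P(b)]))
E
```

```text
(no output)
```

View pics/fit0.png

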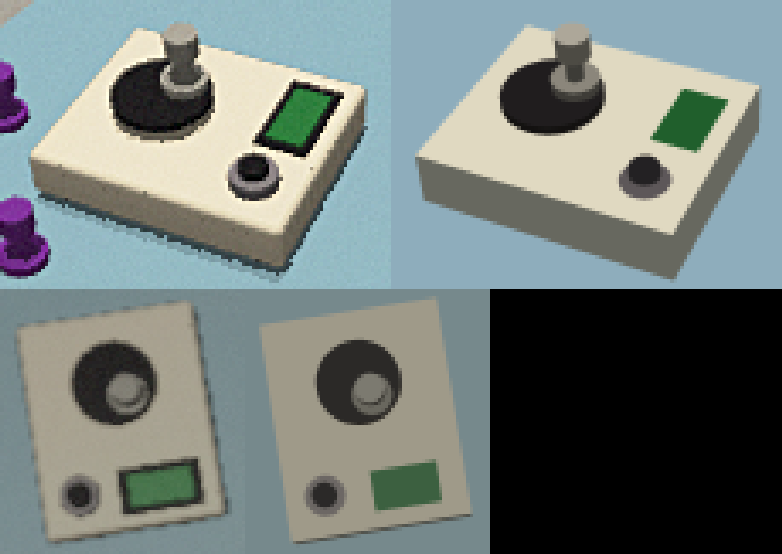

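```bash
cat > loc.py <<'E'
from fit import *
ROI.update({'side':(264,196,48,45),'top':(264,168,34,36)})
def loc(tag,show=True,p0=(.628,.094,.163,-.0135,-.0145),mask=None,free=(0,1,3,4)):
    out={}
    for n in('side','top'):
        im=cv2.imread(f'pics/{n}{tag}.png')[:,:,::-1]
        p,c=fit(n,im,p0,free=free,mask=None if mask is None else mask[n]); out[n]=p
        print(n,'pan',p[:2].round(4),'spindle-pan',p[3:].round(4),'d %.4f cost %.0f'%(np.hypot(p[3],p[4]),c))
    return out
if __name__=='__main__': loc(sys.argv[1])
E
time python3 loc.py 0
```

```text
side pan [0.623  0.0991] spindle-pan [-0.009  -0.0194] d 0.0214 cost 757
top pan [0.6282 0.0925] spindle-pan [-0.0124 -0.0138] d 0.0185 cost 159
real	0m5.790s
user	0m5.885s
sys	0m0.214s
```

```bash
cat > ov.py <<'E'
from fit import *
def ov(n,im,p,roi,s,fn):
    x0,y0,w,h=roi
    o=cv2.resize(im[y0:y0+h,x0:x0+w,::-1],None,fx=s,fy=s,interpolation=cv2.INTER_CUBIC)
    for i,l in enumerate(layers(n,p)):
        q=((l-[x0,y0]+.5)*s-.5); cv2.polylines(o,[np.round(q*16).astype(np.int32)],True,[(0,0,255),(0,255,255),(0,255,0),(255,255,0),(255,0,255)][i%5],1,cv2.LINE_AA,4)
    cv2.imwrite(fn,o)
E
python3 - <<'E'
from ov import *
s=cv2.imread('pics/side0.png')[:,:,::-1]; t=cv2.imread('pics/top0.png')[:,:,::-1]
ov('side',s,(.6269,.0946,.163,-.0132,-.015),(240,195,115,85),6.5,'pics/ovs0.png')
ov('top',t,(.6290,.0930,.163,-.0132,-.014),(248,158,72,78),7,'pics/ovt0.png')
E
```

```text
(no output)
```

View pics/ovs0.png

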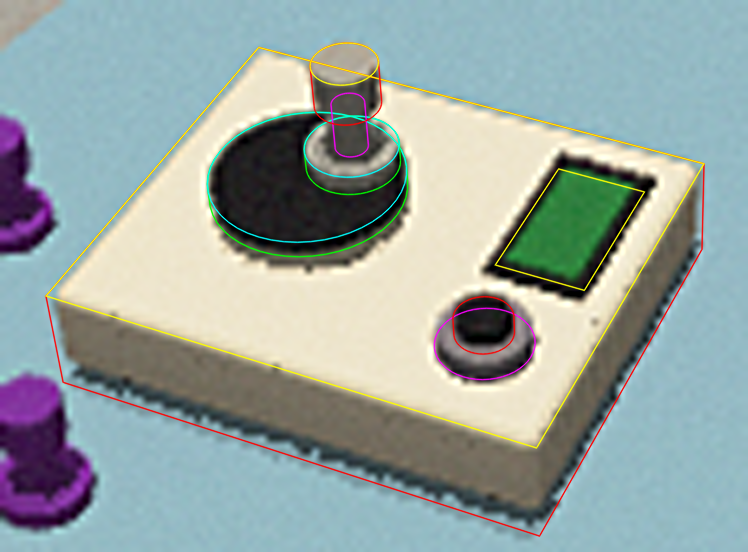

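View pics/ovt0.png

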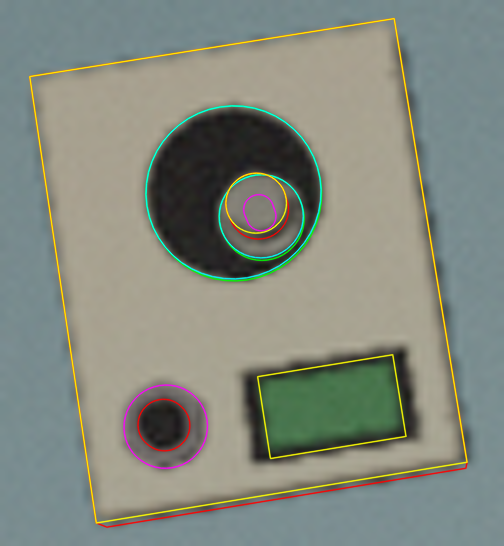

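Emit:
{"method": "drive_tool", "body": {
  "increments": [
    [[0,0,-9],[0,0,0],0],
    [[0,0,-9],[0,0,0],0],
    [[0,0,-9.07],[0,0,0],0],
    [[0,0,0],[-7.2,-52.6,0],0],
    [[0,0,0],[-7.2,-52.6,0],0],
    [[0,0,0],[-7.2,-52.6,0],0],
    [[0,0,0],[-7.2,-52.6,0],0],
    [[0,0,0],[-7.2,-52.6,0],0],
    [[0,0,0],[-7.2,-52.6,0],0],
    [[0,0,0],[-7.2,-52.6,0],0],
    [[0,0,0],[-7.2,-52.6,0],0],
    [[0,0,0],[-7.2,-52.6,0],0],
    [[0,0,0],[-7.2,-52.6,0],0],
    [[0,0,0],[-7.2,-52.6,0],0],
    [[0,0,0],[-7.2,-52.6,0],0],
    [[0,0,0],[-7.2,-52.6,0],0],
    [[0,0,0],[0,0,0],0],
    [[0,0,0],[0,0,0],0]
  ],
  "squeeze": 3
}}

```text
time_s: 2.35
ee_pos: [0.585, 0.0465, 0.222]
eef_rot: [3.141, 0.001, -0.75]
force: [0.5, 1.2, 0.0]
grip_width: 0.0003
```

Emit:
{"method": "drive_tool", "body": {
  "increments": [
    [[0,0,0],[0,0,35],0],
    [[0,0,0],[0,0,35],0],
    [[0,0,0],[0,0,35],0],
    [[0,0,0],[0,0,17],0],
    [[0,0,0],[0,0,10.5],0],
    [[0,0,0],[0,0,0],0],
    [[0,0,0],[0,0,0],0]
  ]
}}

```text
time_s: 3.22
ee_pos: [0.5859, 0.0468, 0.0911]
eef_rot: [-3.14, -0.001, -0.751]
force: [0.0, -0.0, 0.3]
grip_width: 0.0009
```

```bash
cat > snap.py <<'E'
import sys
from ov import *
tag=sys.argv[1]
o=ctrl.get_obs(); print(o['time_s'],o['ee_pos'].round(4) if hasattr(o['ee_pos'],'round') else o['ee_pos'],np.round(o['eef_rot'],4),np.round(o['force'],2))
ims={n:ctrl.camera(n) for n in('side','top')}
for n in ims: cv2.imwrite(f'pics/{n}{tag}.png',ims[n][:,:,::-1])
a=cv2.resize(ims['side'][190:280,240:355,::-1],None,fx=4.5,fy=4.5,interpolation=2)
b=cv2.resize(ims['top'][158:236,248:320,::-1],None,fx=3.9,fy=3.9,interpolation=2)
H=max(a.shape[0],b.shape[0]); P=lambda i:np.pad(i,((0,H-i.shape[0]),(0,0),(0,0)))
cv2.imwrite(f'pics/both{tag}.png',np.hstack([P(a),P(b)]))
E
python3 snap.py 1
```

```text
3.225 [0.5859 0.0468 0.0911] [-3.1404e+00 -1.2000e-03 -7.5060e-01] [ 0.02 -0.03  0.28]
```

View pics/both1.png

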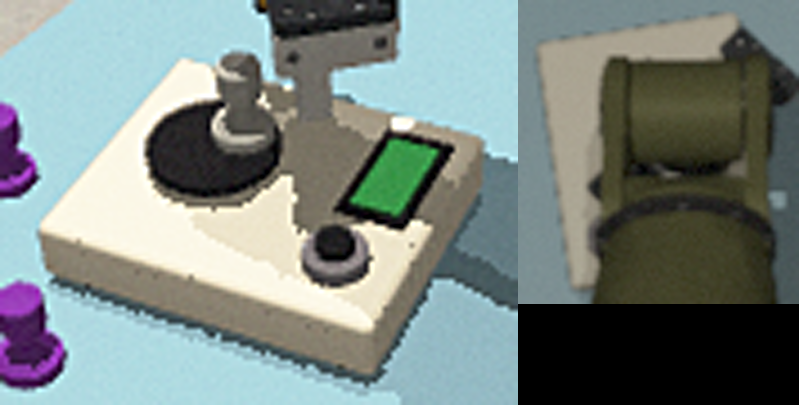

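```bash
cat > fing.py <<'E'
import sys
from ov import *
def ovf(tag,tcp,w,p,fn,half=(.0125,.008),roi=(272,190,60,55),s=12):
    n='side'; im=cv2.imread(f'pics/{n}{tag}.png')[:,:,::-1]
    ov(n,im,p,roi,s,fn); o=cv2.imread(fn)
    c,sn=np.cos(w),np.sin(w); tx=np.array([c,sn,0]); ty=np.array([sn,-c,0]); t=np.array(tcp)-[0,0,.017]
    pts=np.array([t+tx*a*half[0]+ty*b*half[1]+[0,0,h] for h in(0,.03) for a in(-1,1) for b in(-1,1)])
    q=cv2.convexHull(proj(n,pts).astype(np.float32))[:,0]; q=((q-roi[:2]+.5)*s-.5)
    cv2.polylines(o,[np.round(q).astype(int)],True,(0,128,255),1); cv2.imwrite(fn,o)
E
python3 -c "
from fing import *
ovf('1',(.5859,.0468,.0911),-.7506,(.6275,.0940,.163,-.0134,-.0145),'pics/f1.png')"
```

```text
(no output)
```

View pics/f1.png

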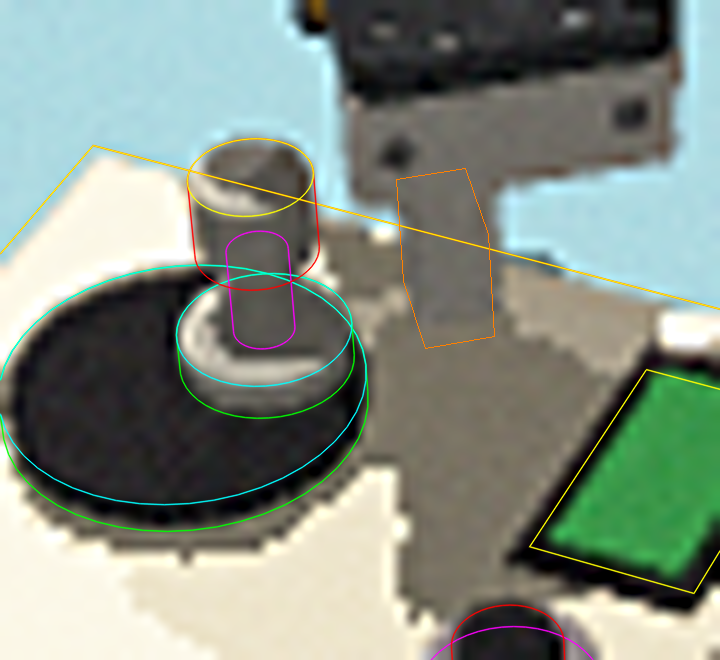

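Emit:
{"method": "drive_tool", "body": {
  "increments": [
    [[0,0,0],[0,0,1.2],0],
    [[0,0,0],[0,-3,1],0],
    [[0,0,0],[0,-4,0],0],
    [[0,0,0],[0,-3,0],0],
    [[0,0,0],[0,0,0],0],
    [[0,0,0],[0,0,0],0]
  ]
}}

```text
time_s: 4.08
ee_pos: [0.5922, 0.0542, 0.0877]
eef_rot: [3.142, 0.0, -0.75]
force: [0.1, 0.3, 0.0]
grip_width: 0.0006
```

Emit:
{"method": "drive_tool", "body": {
  "increments": [
    [[0,0,0],[0,-1,-1],0],
    [[0,0,0],[0,-1,0],0],
    [[0,0,0],[0,-1,0],0],
    [[0,0,0],[0,-1,0],0]
  ]
}}

```text
time_s: 4.58
ee_pos: [0.595, 0.0571, 0.0888]
eef_rot: [3.142, 0.0, -0.751]
force: [0.2, 0.3, 0.0]
grip_width: 0.0006
```

Emit:
{"method": "drive_tool", "body": {
  "increments": [
    [[0,0,0],[0,-1,0],0],
    [[0,0,0],[0,-1,0],0]
  ]
}}

```text
time_s: 4.82
ee_pos: [0.5962, 0.0584, 0.0887]
eef_rot: [3.141, 0.0, -0.751]
force: [-1.5, -1.2, 1.3]
grip_width: 0.0005
```

Emit:
{"method": "drive_tool", "body": {
  "increments": [
    [[0,0,0],[0,-1,0],0],
    [[0,0,0],[0,-1,0],0]
  ]
}}

```text
time_s: 5.08
ee_pos: [0.5976, 0.06, 0.0887]
eef_rot: [3.141, 0.0, -0.751]
force: [-2.3, -2.1, 0.1]
grip_width: 0.0004
```

Emit:
{"method": "drive_tool", "body": {
  "increments": [
    [[0,0,0],[0,-1,0],0],
    [[0,0,0],[0,-1,0],0],
    [[0,0,0],[0,-1,0],0],
    [[0,0,0],[0,-1,0],0],
    [[0,0,0],[0,-1,0],0]
  ]
}}

```text
time_s: 5.7
ee_pos: [0.6011, 0.0637, 0.0887]
eef_rot: [3.142, 0.0, -0.751]
force: [-1.6, -1.2, 0.2]
grip_width: 0.0003
```

```bash
python3 snap.py 2
```

```text
5.7 [0.6011 0.0637 0.0887] [ 3.1416  0.     -0.7506] [-1.62 -1.17  0.25]
```

View pics/both2.png

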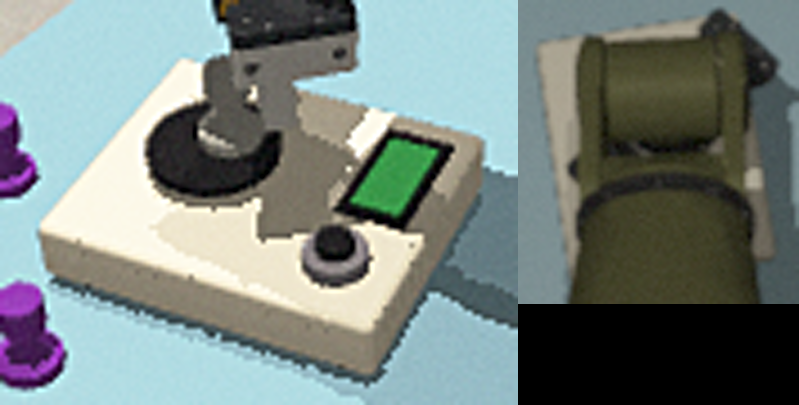

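Emit:
{"method": "drive_tool", "body": {
  "increments": [
    [[0,0,0],[0,-1,0],0],
    [[0,0,0],[0,-1,0],0],
    [[0,0,0],[0,-1,0],0],
    [[0,0,0],[0,-1,0],0],
    [[0,0,0],[0,-1,0],0],
    [[0,0,0],[0,-1,0],0],
    [[0,0,0],[0,-1,0],0],
    [[0,0,0],[0,-1,0],0],
    [[0,0,0],[0,-1,0],0],
    [[0,0,0],[0,-0.5,0],0],
    [[0,0,0],[0,0,0],0],
    [[0,0,0],[0,0,0],0]
  ]
}}

```text
time_s: 7.3
ee_pos: [0.6076, 0.0707, 0.0888]
eef_rot: [-3.141, -0.0, -0.751]
force: [-1.7, -1.0, -0.7]
grip_width: 0.0005
```

```bash
python3 snap.py 3
```

```text
7.3 [0.6076 0.0707 0.0888] [-3.1414e+00 -1.0000e-04 -7.5050e-01] [-1.72 -1.05 -0.71]
```

View pics/both3.png

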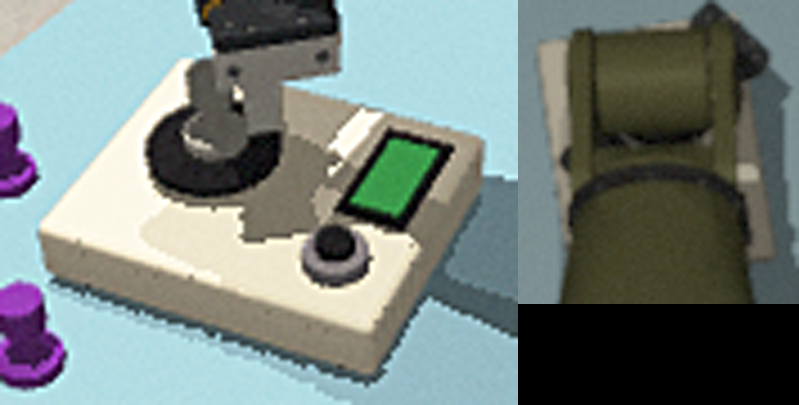

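Emit:
{"method": "drive_tool", "body": {
  "increments": [
    [[0,0,0],[0,1,0],0],
    [[0,0,0],[0,2,0],0],
    [[0,0,0],[0,5,0],0],
    [[0,0,0],[0,10,0],0],
    [[0,0,0],[0,10,-30],0],
    [[0,0,0],[0,0,-40],0],
    [[0,0,0],[0,0,-40],0],
    [[0,0,0],[18,41,-20],0],
    [[0,0,0],[18,41,0],0],
    [[0,0,0],[18,41,0],0],
    [[0,0,0],[18,41,0],0],
    [[0,0,0],[18,41,0],0],
    [[0,0,0],[18,30,0],0],
    [[0,0,0],[0,0,0],0]
  ]
}}

```text
time_s: 9.15
ee_pos: [0.5061, -0.1973, 0.2187]
eef_rot: [3.141, -0.0, -0.754]
force: [0.1, -0.1, 0.4]
grip_width: 0.0008
```

```bash
python3 snap.py 4; python3 -c "
from loc import *
loc('4',p0=(.628,.094,.163,-.001,-.001))"
```

```text
9.15 [ 0.5061 -0.1973  0.2187] [ 3.1414e+00 -1.0000e-04 -7.5360e-01] [ 0.12 -0.05  0.43]
side pan [0.6233 0.0982] spindle-pan [ 0.0019 -0.0053] d 0.0056 cost 774
top pan [0.6282 0.0923] spindle-pan [-0.0009 -0.    ] d 0.0009 cost 171
```

View pics/both4.png

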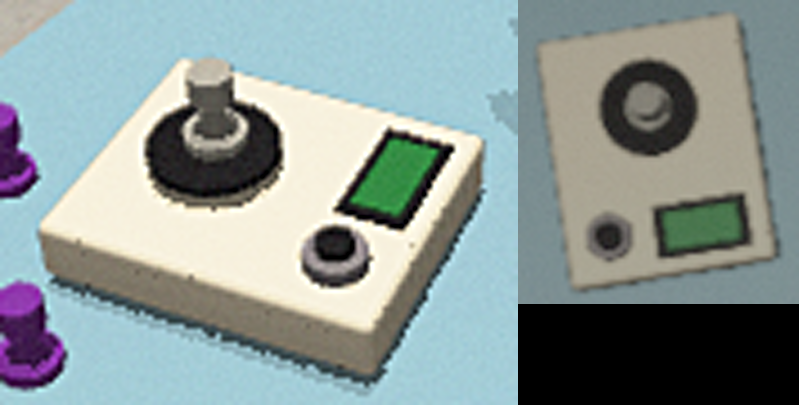

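```bash
python3 - <<'E'
from ov import *
s=cv2.imread('pics/side4.png')[:,:,::-1]; t=cv2.imread('pics/top4.png')[:,:,::-1]
ov('side',s,(.6262,.0948,.163,0,0),(262,195,52,50),12,'pics/a.png')
ov('top',t,(.6285,.0925,.163,0,0),(262,166,38,40),15,'pics/b.png')
a=cv2.imread('pics/a.png');b=cv2.imread('pics/b.png')
a=cv2.resize(a,(420,404));b=cv2.resize(b,(380,400))
cv2.imwrite('pics/ov4.png',np.hstack([a,np.pad(b,((0,4),(0,0),(0,0)))]))
# side: pan dark fit using only the blob upper/side edges: dark mask extents
from scipy import ndimage
g=cv2.cvtColor(np.ascontiguousarray(s),cv2.COLOR_RGB2GRAY)[195:245,262:314]
g=cv2.resize(g,None,fx=8,fy=8,interpolation=cv2.INTER_CUBIC)
m=(g<110).astype(np.uint8); n,l,st,c=cv2.connectedComponentsWithStats(m); k=1+np.argmax(st[1:,4]); print(st[k], 'px bounds',(st[k,0]+.5)/8-.5+262,(st[k,0]+st[k,2]+.5)/8-.5+262,(st[k,1])/8-.5+195,(st[k,1]+st[k,3])/8-.5+195)
L=layers('side',(.6262,.0948,.163,0,0))
print('model pan hull',L[2].min(0),L[2].max(0),'flange',L[7].min(0),L[7].max(0))
E
```

```text
[   82    99   244   234 34940] px bounds 271.8125 302.3125 206.875 236.125
model pan hull [271.5563  211.89302] [302.37155 234.13283] flange [279.2464  213.83934] [294.18518 225.98999]
```

View pics/ov4.png

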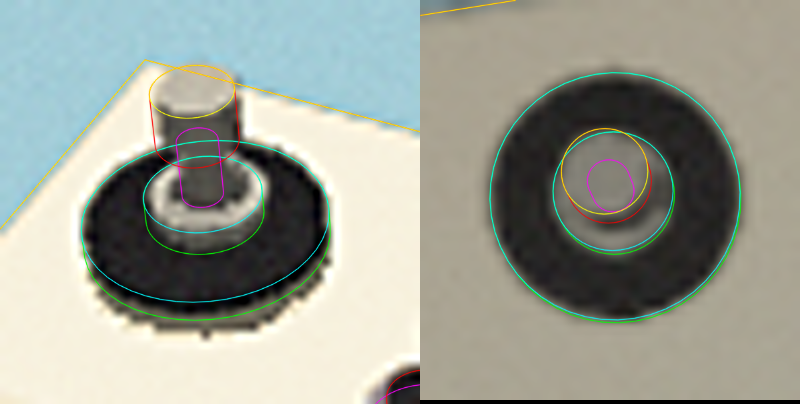

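Emit:
{"method": "drive_tool", "body": {
  "increments": [
    [[0,0,0],[-30.4,-34.8,0],0],
    [[0,0,0],[-30.4,-34.8,0],0],
    [[0,0,0],[-30.4,-34.8,0],0],
    [[0,0,0],[-30.4,-34.8,0],0],
    [[0,0,0],[-30.4,-34.8,0],0],
    [[0,0,0],[-30.4,-34.8,0],0],
    [[0,0,0],[-30.4,-34.8,0],0],
    [[0,0,0],[0,0,0],0],
    [[0,0,0],[0,0,35],0],
    [[0,0,0],[0,0,35],0],
    [[0,0,0],[0,0,20],0],
    [[0,0,0],[0,0,20],0],
    [[0,0,0],[0,0,5],0],
    [[0,0,0],[0,0,0],0],
    [[0,0,0],[0,0,0],0]
  ]
}}

```text
time_s: 11.12
ee_pos: [0.518, 0.128, 0.1046]
eef_rot: [-3.141, -0.001, -0.75]
force: [-0.1, -0.3, 0.4]
grip_width: 0.0006
```

```bash
python3 snap.py 5
```

```text
11.125 [0.518  0.128  0.1046] [-3.1405e+00 -8.0000e-04 -7.5050e-01] [-0.14 -0.26  0.38]
```

View pics/both5.png

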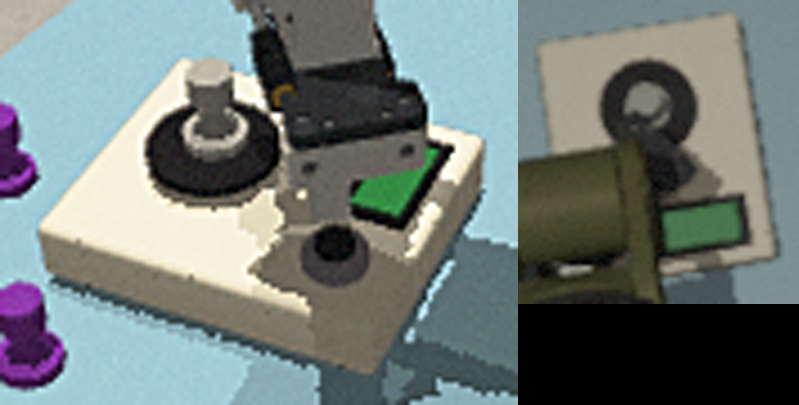

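```bash
python3 -c "
from fing import *
ovf('5',(.518,.128,.1046),-.7505,(.6275,.0940,.163,0,0),'pics/f5.png',roi=(285,195,60,60),s=10)"
```

```text
(no output)
```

View pics/f5.png

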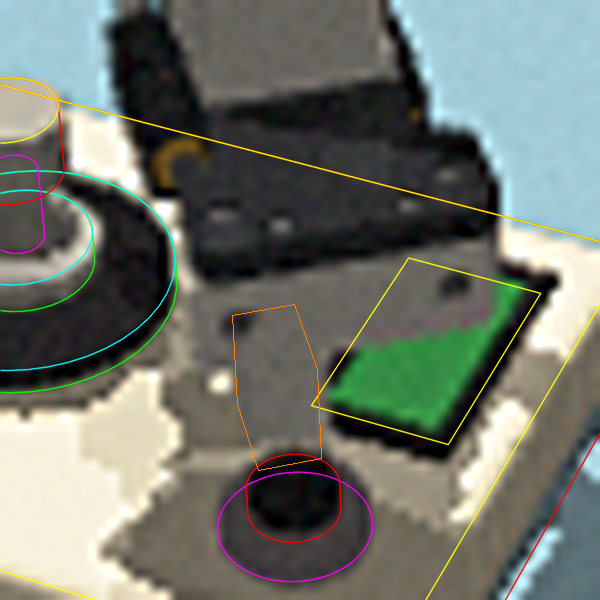

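Emit:
{"method": "drive_tool", "body": {
  "increments": [
    [[0,0,0],[0,2,8],0],
    [[0,0,0],[0,0,6],0],
    [[0,0,0],[0,0,2],0],
    [[0,0,0],[0,0,0],0],
    [[0,0,0],[0,0,0],0]
  ]
}}

```text
time_s: 11.85
ee_pos: [0.5163, 0.1265, 0.0879]
eef_rot: [-3.141, -0.0, -0.751]
force: [-0.5, -0.8, 0.9]
grip_width: 0.0005
```

Emit:
{"method": "drive_tool", "body": {
  "increments": [
    [[0,0,0],[0,0,1],0],
    [[0,0,0],[0,0,1],0],
    [[0,0,0],[0,0,1],0],
    [[0,0,0],[0,0,1],0],
    [[0,0,0],[0,0,1],0],
    [[0,0,0],[0,0,0],0]
  ]
}}

```text
time_s: 12.6
ee_pos: [0.5164, 0.1265, 0.0832]
eef_rot: [-3.141, -0.0, -0.75]
force: [-2.5, -0.0, 7.8]
grip_width: 0.0004
```

Emit:
{"method": "drive_tool", "body": {
  "increments": [
    [[0,0,0],[0,0,1],0],
    [[0,0,0],[0,0,1],0],
    [[0,0,0],[0,0,0],0]
  ]
}}

```text
time_s: 12.98
ee_pos: [0.5166, 0.1266, 0.0827]
eef_rot: [-3.141, -0.001, -0.75]
force: [-11.1, -2.2, 26.3]
grip_width: 0.0003
```

```bash
python3 snap.py 6;  python3 -c "
from fing import *
ovf('6',(.5166,.1266,.0827),-.7505,(.6275,.0940,.163,0,0),'pics/f6.png',roi=(285,195,60,60),s=10)"
```

```text
12.975 [0.5166 0.1266 0.0827] [-3.1406e+00 -8.0000e-04 -7.5040e-01] [-11.11  -2.24  26.26]
```

View pics/f6.png

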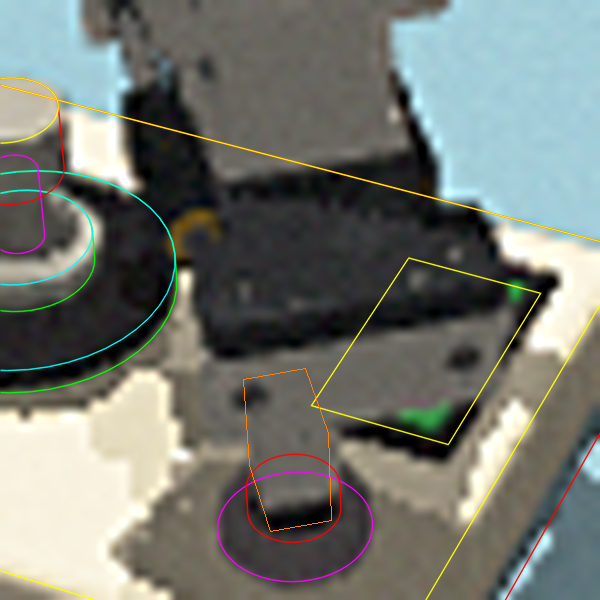

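Emit:
{"method": "drive_tool", "body": {
  "increments": [
    [[0,0,0],[0,0,-1],0],
    [[0,0,0],[0,0,-1],0],
    [[0,0,0],[0,0,0],0],
    [[0,0,0],[0,0,0],0]
  ]
}}

```text
time_s: 13.58
ee_pos: [0.5165, 0.1265, 0.0832]
eef_rot: [-3.141, -0.0, -0.75]
force: [-2.4, 0.4, 8.0]
grip_width: 0.0004
```

Emit:
{"method": "drive_tool", "body": {
  "increments": [
    [[0,0,0],[0,0,-1],0],
    [[0,0,0],[0,0,0],0],
    [[0,0,0],[0,0,0],0]
  ]
}}

```text
time_s: 13.95
ee_pos: [0.5164, 0.1265, 0.0837]
eef_rot: [-3.141, -0.0, -0.751]
force: [-0.2, 0.7, 3.5]
grip_width: 0.0004
```

Emit:
{"method": "drive_tool", "body": {
  "increments": [
    [[0,0,0],[0,0,-1],0],
    [[0,0,0],[0,0,0],0],
    [[0,0,0],[0,0,0],0]
  ]
}}

```text
time_s: 14.32
ee_pos: [0.5164, 0.1265, 0.0848]
eef_rot: [-3.141, -0.0, -0.751]
force: [0.0, 1.8, 3.3]
grip_width: 0.0008
```

Emit:
{"method": "drive_tool", "body": {
  "increments": [
    [[0,0,0],[0,0,-1],0],
    [[0,0,0],[0,0,0],0],
    [[0,0,0],[0,0,0],0]
  ]
}}

```text
time_s: 14.7
ee_pos: [0.5164, 0.1265, 0.0858]
eef_rot: [-3.141, -0.0, -0.751]
force: [2.4, 0.8, 1.6]
grip_width: 0.0003
```

Emit:
{"method": "drive_tool", "body": {
  "increments": [
    [[0,0,0],[0,0,-2],0],
    [[0,0,0],[0,0,0],0],
    [[0,0,0],[0,0,0],0]
  ]
}}

```text
time_s: 15.08
ee_pos: [0.5162, 0.1264, 0.0877]
eef_rot: [3.141, 0.0, -0.751]
force: [0.5, 0.2, 2.0]
grip_width: 0.0007
```

Emit:
{"method": "drive_tool", "body": {
  "increments": [
    [[0,0,0],[0,0,-2],0],
    [[0,0,0],[0,0,0],0],
    [[0,0,0],[0,0,0],0],
    [[0,0,0],[0,0,0],0]
  ]
}}

```text
time_s: 15.58
ee_pos: [0.5162, 0.1264, 0.0897]
eef_rot: [3.141, 0.0, -0.751]
force: [0.1, -0.6, -0.5]
grip_width: 0.0003
```

Emit:
{"method": "drive_tool", "body": {
  "increments": [
    [[0,0,0],[0,0,-4],0],
    [[0,0,0],[0,0,0],0],
    [[0,0,0],[0,0,0],0],
    [[0,0,0],[0,0,0],0]
  ]
}}

```text
time_s: 16.08
ee_pos: [0.5163, 0.1264, 0.0937]
eef_rot: [3.142, 0.0, -0.751]
force: [0.0, 0.2, 0.6]
grip_width: 0.0003
```

```bash
python3 snap.py 7;  python3 -c "
from fing import *
ovf('7',(.5163,.1264,.0935),-.7505,(.6275,.0940,.163,0,0),'pics/f7.png',roi=(285,195,60,60),s=10)"
```

```text
16.075 [0.5163 0.1264 0.0937] [ 3.1415e+00  1.0000e-04 -7.5050e-01] [0.03 0.2  0.61]
```

View pics/f7.png

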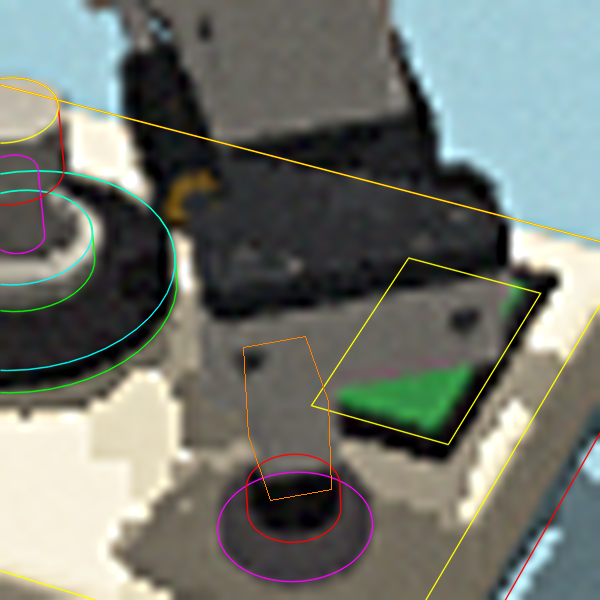

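```bash
cat > fs.py <<'E'
from h import *
F=[]
for i in range(8):
    ctrl.camera('side'); o=ctrl.get_obs(); F.append(o['force'])
F=np.array(F); print(o['time_s'],np.round(o['ee_pos'],4),F.mean(0).round(2),F.std(0).round(2))
E
python3 fs.py
```

```text
16.575 [0.5163 0.1264 0.0938] [-0.45  0.17 -0.03] [0.45 0.32 0.62]
```

Emit:
{"method": "drive_tool", "body": {
  "increments": [
    [[0,0,0],[0,0,3.5],0],
    [[0,0,0],[0,0,3.2],0],
    [[0,0,0],[0,0,0],0]
  ]
}}

```text
time_s: 16.95
ee_pos: [0.5163, 0.1264, 0.0869]
eef_rot: [3.141, 0.0, -0.751]
force: [0.1, -0.3, 2.0]
grip_width: 0.0001
```

```bash
python3 fs.py
```

```text
17.35 [0.5163 0.1265 0.0871] [-0.64  0.11  1.62] [0.25 0.69 0.55]
```

Emit:
{"method": "drive_tool", "body": {
  "increments": [
    [[0,0,0],[0,0,1.5],0],
    [[0,0,0],[0,0,1.2],0],
    [[0,0,0],[0,0,0],0]
  ]
}}

```text
time_s: 17.73
ee_pos: [0.5163, 0.1265, 0.0843]
eef_rot: [3.142, 0.0, -0.751]
force: [-0.7, 0.2, 3.3]
grip_width: 0.0007
```

```bash
python3 fs.py
```

```text
18.125 [0.5163 0.1264 0.0844] [-1.03  0.01  3.02] [0.7  0.68 0.35]
```

Emit:
{"method": "drive_tool", "body": {
  "increments": [
    [[0,0,0],[0,0,1],0],
    [[0,0,0],[0,0,1],0],
    [[0,0,0],[0,0,0],0],
    [[0,0,0],[0,0,0],0]
  ]
}}

```text
time_s: 18.62
ee_pos: [0.5164, 0.1265, 0.0831]
eef_rot: [-3.141, -0.0, -0.751]
force: [-4.8, -1.1, 13.2]
grip_width: 0.0005
```

Emit:
{"method": "drive_tool", "body": {
  "increments": [
    [[0,0,0],[0,0,-2],0],
    [[0,0,0],[0,0,-5],0],
    [[0,0,0],[0,0,-15],0],
    [[0,0,0],[0,0,-40],0],
    [[0,0,0],[0,0,-40],0],
    [[0,0,0],[0,0,-30],0],
    [[0,0,0],[30,35,0],0],
    [[0,0,0],[30,35,0],0],
    [[0,0,0],[30,35,0],0],
    [[0,0,0],[30,35,0],0],
    [[0,0,0],[30,35,0],0],
    [[0,0,0],[30,35,0],0],
    [[0,0,0],[30,35,0],0],
    [[0,0,0],[0,0,0],0],
    [[0,0,0],[0,0,0],0]
  ]
}}

```text
time_s: 20.5
ee_pos: [0.5027, -0.1956, 0.2147]
eef_rot: [-3.141, -0.0, -0.751]
force: [0.5, -0.1, 0.3]
grip_width: 0.0006
```

```bash
python3 snap.py 8; python3 -c "
from loc import *
loc('8',p0=(.628,.094,.163,-.001,-.001))"
```

```text
20.5 [ 0.5027 -0.1956  0.2147] [-3.1414e+00 -1.0000e-04 -7.5080e-01] [ 0.54 -0.11  0.28]
side pan [0.6231 0.0986] spindle-pan [ 0.0021 -0.0058] d 0.0062 cost 782
top pan [0.6283 0.0927] spindle-pan [-0.001  -0.0004] d 0.0011 cost 170
```

View pics/both8.png

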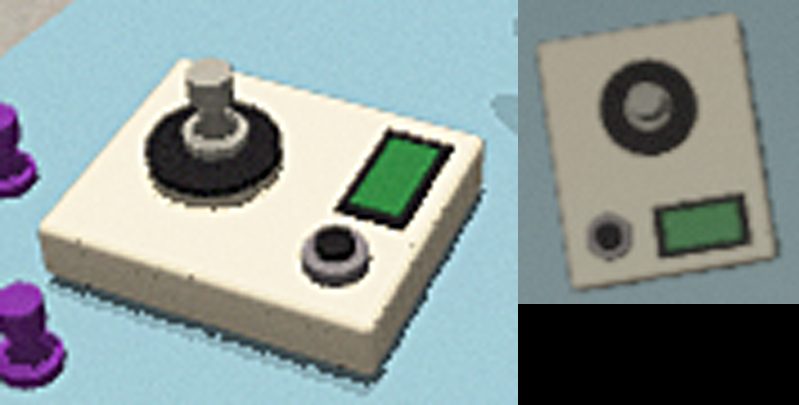

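```bash
python3 - <<'E'
import fit
from fit import *
roi=(264,196,48,45)
im=cv2.imread('pics/side8.png')[:,:,::-1]
def lay(n,p):
    L=layers(n,p[:5]); X,Y=p[:2]
    sh=cv2.convexHull(proj(n,circ(X+p[5],Y+p[6],.042,.05)).astype(np.float32))[:,0]
    d=cv2.convexHull(proj(n,circ(X+p[3]-.0+p[7],Y+p[4]+p[8],.014,.079)).astype(np.float32))[:,0]
    return L[:2]+[sh]+L[2:4]+L[7:9]+[d]+L[9:]
def c(p):
    x0,y0,w,h=roi; m=np.zeros((h*S,w*S),np.uint8)
    for i,l in enumerate(lay('side',p)):
        cv2.fillPoly(m,[np.round(((l-[x0,y0]+.5)*S-.5)*16).astype(np.int32)],i+1,shift=4)
    B=basis(m); I=im[y0:y0+h,x0:x0+w].reshape(-1,3).astype(float)
    C=np.linalg.solve(B.T@B+1e-3*np.eye(13),B.T@I); R=np.minimum(np.abs(I-B@C),60); return (R**2).mean()
best=None
for s5 in((0,0),(.005,-.005),(-.01,.005),(-.005,-.01)):
    p0=np.array([.6265,.0948,.163,0,0,*s5,0,0]); fr=[0,1,3,4,5,6,7,8]; q=np.zeros(8)
    f=lambda q:c(np.r_[p0[:2]+q[:2]*.004,.163,p0[3:]+q[2:]*.004])
    for _ in range(3):
        r=minimize(f,q,method='Nelder-Mead',options=dict(initial_simplex=np.vstack([q]+[q+e for e in np.eye(8)]),xatol=.01,fatol=.01,maxiter=600)); q=r.x
    print(r.fun.round(1),(p0[:2]+q[:2]*.004).round(4),'rel',(p0[3:]+q[2:]*.004).round(4))
E
```

```text
169.3 [0.6265 0.0941] rel [-0.0009 -0.0015  0.0021 -0.0025  0.0012 -0.0024]
173.8 [0.626  0.0945] rel [-0.0002 -0.0019  0.0028 -0.0026  0.0012 -0.0024]
213.0 [0.623  0.0982] rel [ 0.0026 -0.0055 -0.0141  0.0179  0.0017 -0.0026]
171.6 [0.6261 0.0946] rel [-0.0005 -0.002   0.0022 -0.0028  0.0015 -0.0027]
```

```bash
python3 - <<'E'
from h import *
for n,(x0,y0,w,h) in(('side',(300,232,30,28)),('top',(260,205,24,26))):
    a,b=[cv2.imread(f'pics/{n}{t}.png').astype(float) for t in(0,8)]
    c=lambda i:i[y0:y0+h,x0:x0+w]
    print(n,'button diff',np.abs(c(a)-c(b)).mean().round(2),'all <.. moved px',(np.abs(a-b).max(2)>60)[:330].sum(), cv2.phaseCorrelate(c(a).mean(2),c(b).mean(2)))
print(ctrl.get_obs()['time_s']); ctrl.hand_in()
E
```

```text
side button diff 11.48 all <.. moved px 17936 ((0.07420135591893384, -0.016098830447806023), 1.0034697846876113)
top button diff 2.28 all <.. moved px 8205 ((0.012181246495707398, 0.5727082152096585), 0.987539624666908)
20.6
the job is handed in; nothing more can be done
```

The spindle now stands upright in the middle of the pan. I pressed the button fully, it came back up, and I handed the job in at 20.6 s; no verdict was reported.

- **Centring:** I slid the spindle about 19 mm in one slow straight push with the shut fingertips on its flange. The highest force I read during the push was about 3 N. At the end the top camera put it about 1 mm off centre. My first side-camera fit said 6.2 mm, but that fit mistook the pan's shadow for the pan; with the shadow modelled it gave about 1.8 mm.
- **Button:** I pressed it to a hard stop twice, reading 26 N and 13 N downward. I had no direct reading of the button's travel. The stop came about 3 mm higher in tool z than a 17 mm fingertip reach predicts. The spring force built up over roughly 5 mm before the stop, which fits a full press with the shut fingertips reaching lower than stated, rather than a tip on the collar.
- **Button up again:** The last side picture shows it in its starting position. In the top picture a comparison with the start gave an apparent shift of about 0.6 pixel. I put that down to noise or shading but did not look into it.
- **Everything else:** My route stayed clear of the tote, spare, jar and screwdriver, but I made no separate check that they hadn't moved. At hand-in the arm was clear of everything, and the force reading was near zero.

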